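# Free the belt tensioner and hold it back

## Robot

A 6-joint arm with a two-finger parallel gripper is mounted at the origin on the work surface. World frame = base frame: x ahead of the robot, y to its left, z up, the work surface at z = 0. Lengths are in mm, angles in rad, forces in N, time in s.
With the tool pointing down it reaches from about 275 to 850 mm from the base axis. Payload 19 kg.
Tool frame: the origin (TCP) lies on the centre line of the jaws, within the pads' length; the fingertips stand 17 mm ahead of it and the grasp point (between the pads) lies 2 mm behind it; z points along the fingers, y is the line along which they close (so a half turn about z gives the same grasp; the last joint's range is limited). The gripper opens to 85 mm and grips with 20 to 120 N. Pads are 22 mm wide; open, the fingers measure 114 mm over their backs; the gripper's body (76 mm by 85 mm) begins 54 mm behind the grasp point. The pads swing forward as they close: fully open they stand 13 mm farther back than shut.
Start: joints at [-1.439, 0.15, 1.437, -0, 1.554, -0.134], TCP at [151.017, -554.785, 248.267] pointing down, gripper open.
Joint ranges: [-2.8, 2.8], [-0.68, 2.1], [0.12, 2.68], [-1.39, 4.53], [0.16, 2.79], [-2.81, 2.81]. Speed limits (rad/s): [1.89, 1.89, 2.22, 3.01, 3.01, 3.01].

## Interface

Orientations are given as a rotation vector (axis times angle).
In Python, from station import manip gives the robot as it stands. Calls block until the motion is done:
- manip.movep(position, orientation): joint-space move of the TCP to a pose.
- manip.move_l(position, v=150, frame=None): straight line of the TCP; frame=None keeps the orientation; v is the mean speed in mm/s.
- manip.move_joints(angles): joint-space move.
- manip.open() and manip.grasp(grip_force=None): open the fingers fully, or close them until they stop; grip_force is the grip in N (None keeps the last).
- manip.hold(seconds).
- manip.ik(position, orientation): joint angles nearest the present ones, or None.
- manip.get_obs(): the state.
- manip.read_camera(name): name is "scene" or "side" or "wrist"; returns a dict with "pixels" (480x640x3 uint8, red, green, blue), "fx", "fy", "cx", "cy" (pixels), "dist_coeffs" ([k1, k2, p1, p2, k3] as OpenCV has them; the pictures are not rectified), "rvec" (rotation vector, rad) and "tvec" (3), from world to camera coordinates, as OpenCV has them; the wrist camera has in their place "hand_eye" (4x4, takes a point from camera to tool coordinates, whose origin is the TCP and whose axes are the flange's). Camera axes: x right, y down, z forward; pixel columns grow to the right and rows downward; lengths in mm; the calibration is good to about 2 mm. A picture is of the moment at which its call begins: read the wrist's pose just before it. There is no depth.
A pose or a line that the arm cannot do raises manip.MotionError and nothing moves.
- manip.close_job(): hands the job in; it is judged then, once.
The state is a dict: "clock": time; "qpos": joint angles; "qvel": joint speeds; "joint_efforts": joint torques, N m; "tcp_pos": TCP position; "eef_rot": TCP orientation; "contact_force": force on the tool from outside, world axes, zero at the start; "ft_torque": the same for the moment, N m; "finger_gap": finger opening in mm; "gripper_force": force on a finger pad.
Only numpy, scipy, OpenCV 4.12 (cv2) and the standard library are available. Lean on these libraries where they do the work, as an engineer would, in place of code of your own. Each camera call takes 0.05 s, during which the arm holds its last target. There are 200 camera calls.

## Task

A new belt is about to be fitted to the bench belt drive. First release the tensioner's lock: push the black mushroom button on the grey box right down and, while it is down, turn it clockwise to its stop so that it stays down. Then push the upright post of the sprung tensioner arm back, past the click of its ratchet pawl, until the arm is up against the idler block, and finish while still holding it there with the fingers; leave everything else where it is.

Things in the scene. Friction and masses are not known exactly. Their poses are not given: they have to be found in the camera images.
- belt_drive: Belt drive, bolted down: aluminium base plate 230 mm (x) by 310 mm (y), 12 mm thick; origin on the bench, under the plate. Black motor, 86 mm high, at its +x, -y corner; a pulley at its +x, +y corner. But for motor and post nothing fixed on it is over 70 mm above the bench. It carries arm, pawl, idler block and locking catch.
- pivot (a point): Point on the vertical pivot axis of the tensioner arm, 85 mm above the bench, on the belt drive at x 0, y -100 mm in its frame. It has the belt drive's axes.
- post_mid (a point): Middle (85 mm above the bench) of the upright black post on the tensioner arm: 18 mm diameter, free from 56 to 115 mm above the bench, 120 mm from the pivot axis; pinch it from above or push it from the robot's side. The arm is a steel bar 20 mm wide, top 50 mm above the bench, running from the pivot along this point's +y to its end 154 mm out.
- tension_arm (a joint): Swing of the arm, rad: 0 at rest (along the drive's +y, turned 0.30 towards -x), growing clockwise from above, so the post goes to the drive's +x. Locked, a steel catch stops it near 0.06. Near 0.3 it meets the pawl; past 0.43 the pawl clicks in and alone holds it at about 0.43; at 0.60 the bar meets the idler block. 5 N at the post at rest, 11 N at 0.60, some 5 N more on the pawl's ramp.
- pawl (a joint): Sprung steel pawl slider beyond the arm's end, m: 0 home; pushed outwards (up to 0.007) by the passing arm, and it snaps home at the click. It works by itself.
- button_box: Grey button box, 90 by 90 by 50 mm high, fixed to the bench; origin at the centre of its underside. It stands on the left or the right of the belt drive.
- button_grip (a point): Centre of the grip rib of the black mushroom button (it moves and turns with the button), 92 mm above the bench while the button is up. The rib is 42 mm long (along the point's x) and 14 mm wide (along its y) and reaches from 80 to 105 mm above the bench; below it is the mushroom head, 50 mm diameter, its top 80 mm above the bench.
- button_press (a joint): How far the button is down, m: 0 up, 0.010 fully down (4 N at the start, 9 N fully down). It springs up unless it has been turned; turned, it stays at about 0.0075.
- button_turn (a joint): Turn of the button, rad, clockwise seen from above: 0 locked; up, it can be turned only about 0.2; fully down it turns to the stop at 1.20. Its turning folds the locking catch (a thin steel finger before the arm) out of the arm's way (clear from 1.05).
- carton: Bystander: open cardboard carton 100 x 100 x 75 mm, standing on the side of the belt drive opposite to the button box; origin at the centre of its underside.
- tape_roll: Bystander: black tape roll, 90 mm diameter, 24 mm high, on the bench to the left of the belt drive; origin at the centre of its underside.
- spare_pulley: Bystander: loose aluminium pulley, 40 mm diameter, 22 mm high, lying on the belt drive's base plate near its -x, -y corner; origin at the centre of its underside.
- spanner: Bystander: steel spanner 160 mm long, lying on the bench to the right of the belt drive.
- screw_jar: Bystander: clear jar with steel cap, 60 mm diameter, 75 mm high; origin at the centre of its underside.
- angle_plate: Bystander: white steel angle, 70 x 60 mm, 56 mm high; origin at the centre of its underside.
Things that resemble listed ones, but are neither listed nor needed, are in the scene too. Leave any green, pink or yellow look-alike of the button_box alone.

How it is judged (in metres and radians):
On the way, in this order (a step that is already met when the one before it is completed fails the run):
1. the mushroom button is down and turned to its stop, so the lock is off (value of joint button_turn above 1.05 rad and value of joint button_press above 0.006 m), for 0.2 s.
2. the tensioner arm is past the click and the pawl is home behind it (value of joint tension_arm above 0.45 rad and value of joint pawl below 0.002 m), for 0.1 s.
At the end, for the whole second after the job is handed in: The button is down (over 6 mm) and turned (over 1.05 rad); the arm is held by the robot (contact over 2 N) at rest against or within about 9 mm, at the post, of its stop at the idler block (joint over 0.52 rad, so that its pawl does not carry it); the pawl is home (under 2 mm) (all of step 1 and value of joint tension_arm above 0.52 rad and value of joint pawl below 0.002 m and velocity of joint tension_arm between -0.05 and 0.05 rad/s and contact force between any of the fingers, the arm and tension_arm above 2 N); the arm keeps its last pose, push and grip.
It fails at once if a bystander (carton, tape roll, spare pulley, spanner, screw jar, angle plate) is moved more than 30 mm (distance of any of carton, tape_roll, spare_pulley, spanner, screw_jar, angle_plate from where it was at the start of the episode above 0.03 m).
It fails at once if the carton, jar, angle plate or spare pulley is tipped over (angle between any of carton, screw_jar, angle_plate, spare_pulley's own z axis and vertical above 0.4 rad).
It also fails if it takes over 54 s, if anything falls off the work surface, if the arm or the gripper's body presses on something with over 40 N, if the wrist force passes 120 N, or if a joint passes its speed limit or range.

## Working session

There is one attempt and no reset: what is moved stays moved. The work goes in short steps, each a Python script; the robot and the scene stay as the last script left them, time stands still between calls to the robot, and variables do not carry over. Pictures are saved under pics/ and viewed, at most 10 in all, crops included, and the job is handed in when it is done.

```bash
mkdir -p pics; ls; python3 - <<'E'
from station import manip
import cv2
for n in("scene","side"):
    c=manip.read_camera(n)
    cv2.imwrite(f"pics/{n}0.png",c["pixels"][:,:,::-1])
    print(n,{k:v for k,v in c.items() if k!="pixels"})
o=manip.get_obs();print(o)
E
```

```text
pics
scene {'fx': 615.5987275491564, 'fy': 615.5987275491564, 'cx': 319.97445805585613, 'cy': 253.52525088413373, 'dist_coeffs': array([-0.16437582,  0.        ,  0.        ,  0.        ,  0.        ]), 'rvec': array([ 2.32825701,  1.14328802, -0.35587876]), 'tvec': array([-353.19114533, -210.24958747, 1797.64325461])}
side {'fx': 466.68783372762994, 'fy': 466.68783372762994, 'cx': 315.6626940977966, 'cy': 241.8349051646237, 'dist_coeffs': array([0.00052307, 0.        , 0.        , 0.        , 0.        ]), 'rvec': array([ 0.54419628, -2.67283427,  1.17178061]), 'tvec': array([ 491.61062631,  113.75521417, 1418.30228186])}
{'clock': 0.1, 'qpos': array([-1.43896538e+00,  1.50928545e-01,  1.43794723e+00,  2.97390510e-05,
        1.55376975e+00, -1.34007065e-01]), 'qvel': array([-0.0015907 , -0.00049689, -0.00293126, -0.00049573,  0.00071895,
       -0.00118024]), 'joint_efforts': array([ 5.19213325e-03, -7.14370537e+01, -5.71788597e+01, -4.34902904e-05,
        7.22377998e-03,  2.98840325e-05]), 'tcp_pos': array([ 151.02343926, -554.61565863,  247.74987993]), 'eef_rot': array([-3.11283805e+00, -4.16208522e-01, -4.84900176e-05]), 'contact_force': array([ 0.26663963, -0.58774655,  0.27877987]), 'ft_torque': array([-0.00178004, -0.00749637,  0.00359452]), 'gripper_force': 0.0, 'finger_gap': 85.45986414729032}
```

View pics/scene0.png

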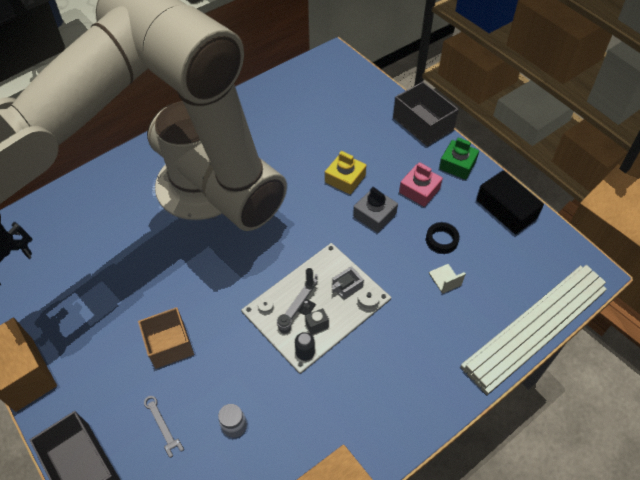

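View pics/side0.png

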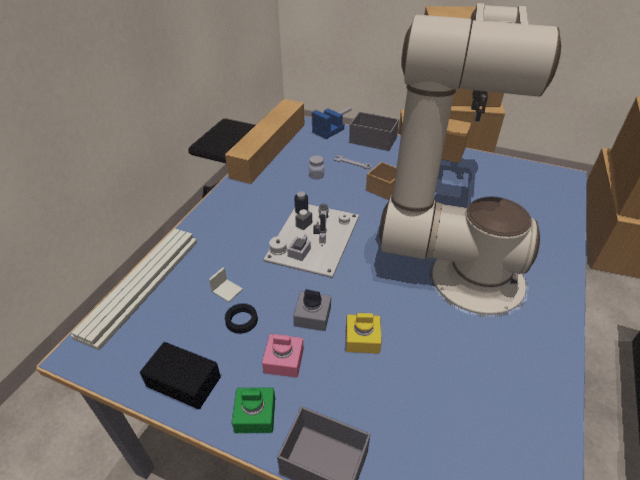

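The scene view shows the plate with corners near (243,310), (332,246), (390,296) and (301,369). The motor is at (304,345), the post top at (310,270), and the grey button box at (376,208) with its rib at (376,195). The side view agrees, with the grey box at (313,308).

```bash
cat > h.py <<'E'
import numpy as np,cv2
from station import manip
from scipy.spatial.transform import Rotation as R
def cam(n):
    if n=="wrist":
        o=manip.get_obs()
        c=manip.read_camera(n)
        T=np.eye(4);T[:3,:3]=R.from_rotvec(o["eef_rot"]).as_matrix();T[:3,3]=o["tcp_pos"]
        c["T"]=T@np.array(c["hand_eye"])   # cam->world
    else:
        c=manip.read_camera(n)
        T=np.eye(4);T[:3,:3]=cv2.Rodrigues(c["rvec"])[0];T[:3,3]=c["tvec"]
        c["T"]=np.linalg.inv(T)
    c["K"]=np.array([[c["fx"],0,c["cx"]],[0,c["fy"],c["cy"]],[0,0,1]])
    return c
def back(c,uv,z):
    p=cv2.undistortPoints(np.array(uv,float).reshape(1,1,2),c["K"],c["dist_coeffs"])[0,0]
    d=c["T"][:3,:3]@[p[0],p[1],1];o=c["T"][:3,3]
    return o+d*(z-o[2])/d[2]
def proj(c,P):
    W=np.linalg.inv(c["T"])
    return cv2.projectPoints(np.array(P,float).reshape(-1,3),cv2.Rodrigues(W[:3,:3])[0],W[:3,3],c["K"],c["dist_coeffs"])[0][:,0]
def down(a):
    """tool z down, tool y (closing line) at world angle a"""
    y=np.array([np.cos(a),np.sin(a),0]);z=np.array([0,0,-1.]);x=np.cross(y,z)
    return R.from_matrix(np.c_[x,y,z]).as_rotvec()
def save(c,name): cv2.imwrite(f"pics/{name}.png",c["pixels"][:,:,::-1])
E
python3 - <<'E'
from h import *
np.set_printoptions(precision=1,suppress=True)
c=cam("scene")
q=[back(c,p,12)[:2] for p in[(243,310),(332,246),(390,296),(301,369)]]
print(q,[np.linalg.norm(q[i]-q[i-3]) for i in range(4)],"ctr",np.mean(q,0))
print("yaw y dir",np.arctan2(*(q[1]-q[0])[::-1]),np.arctan2(*(q[2]-q[3])[::-1]))
print("post top",back(c,(310,270),115),"rib top",back(c,(377,192),105))
print("box top ctr",back(c,(376,205),50))
s=cam("side");print("side rib",back(s,(313,294),105),"post",back(s,(323,214),115))
for n,p in dict(carton=(165,335),tape=(443,237),jar=(231,412),sp=(266,304)).items(): print(n,back(c,p,40 if n!='tape' else 12))
w=cam("wrist");print(w["hand_eye"],w["fx"])
E
```

```text
[array([ 440.1, -137.8]), array([424.1, 160.3]), array([636.4, 181.6]), array([ 657.8, -117.2])] [np.float64(298.4666890512753), np.float64(213.39202353285378), np.float64(299.58531227558683), np.float64(218.60210134450423)] ctr [539.6  21.7]
yaw y dir 1.6247282323007293 1.6422906590452622
post top [501.7  30.3 115. ] rib top [410.1 322.9 105. ]
box top ctr [411.3 323.2  50. ]
side rib [399.3 330.7 105. ] post [499.8  20.5 115. ]
carton [ 396.  -334.3   40. ]
tape [586.3 417.8  12. ]
jar [ 656.2 -312.1   40. ]
sp [475.6 -88.8  40. ]
[[  -0.    -1.    -0.3   69.6]
 [   1.    -0.    -0.     0.4]
 [  -0.    -0.3    1.  -126.2]
 [   0.     0.     0.     1. ]] 416.7525953830116
```

```bash
python3 - <<'E'
from h import *
np.set_printoptions(precision=3,suppress=True)
manip.movep([520,30,330],down(-1.57));w=cam("wrist");save(w,"w_drive");np.save("wd.npy",dict(w,pixels=0),allow_pickle=True);print(manip.get_obs()["qpos"])
manip.movep([405,325,260],down(-1.57));w=cam("wrist");save(w,"w_btn");np.save("wb.npy",dict(w,pixels=0),allow_pickle=True)
o=manip.get_obs();print(o["qpos"],o["clock"],o["tcp_pos"])
E
```

```text
[-0.092  0.023  1.413 -0.     1.706  1.479]
[ 0.526  0.03   1.544 -0.     1.567  2.097] 4.0583 [405.818 324.208 260.296]
```

View pics/w_drive.png

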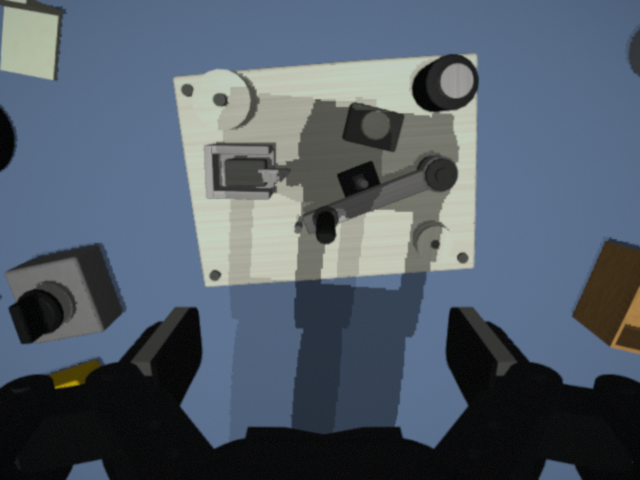

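View pics/w_btn.png

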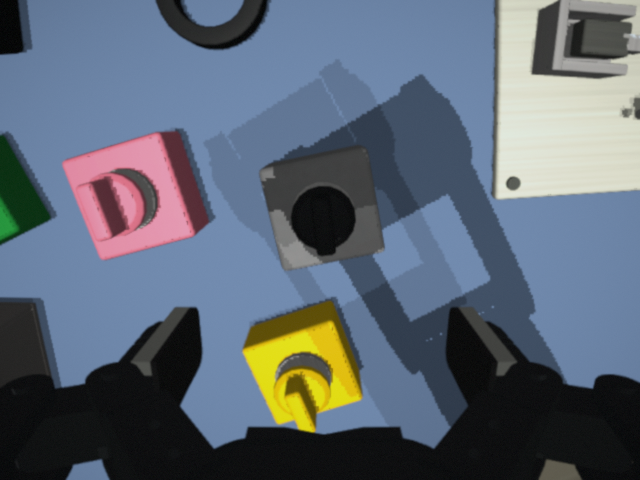

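The drive view has plate corners near (174,77), (478,54), (473,268), (206,286), the post top at (326,218) and the pivot cap at (440,170). The button view has the head at (323,219) with its rib roughly vertical, but it is too dark, so I'll enhance a crop.

```bash
python3 - <<'E'
from h import *
im=cv2.imread("pics/w_btn.png")[130:290,240:400]
im=(255*(im/255.)**0.4).astype('uint8')
a=cv2.resize(im,(480,480),interpolation=cv2.INTER_CUBIC)
im=cv2.imread("pics/w_drive.png")[200:260,290:360];im=cv2.resize((255*(im/255.)**0.4).astype('uint8'),(320,274))
a=np.hstack([a,cv2.copyMakeBorder(im,0,206,0,0,cv2.BORDER_CONSTANT)])
cv2.imwrite("pics/crop.png",a)
w=np.load("wb.npy",allow_pickle=True).item();d=np.load("wd.npy",allow_pickle=True).item()
np.set_printoptions(precision=1,suppress=True)
print("head",back(w,(323,219),80),"yellow rib",back(w,(300,402),105))
q=np.array([back(d,p,12)[:2] for p in[(206,286),(473,268),(478,54),(174,77)]]);print(q,q.mean(0),[np.linalg.norm(q[i]-q[i-1]) for i in range(4)])
print("pivot cap",back(d,(440,170),60),"post top",back(d,(326,218),115))
E
```

```text
head [406.2 324.5  80. ] yellow rib [262.7 343.  105. ]
[[ 410.8  164.2]
 [ 432.3 -141.1]
 [ 659.3 -126.2]
 [ 637.4  180.6]] [535.   19.4] [np.float64(227.16708851970162), np.float64(306.0287525658315), np.float64(227.52630384529985), np.float64(307.5329059502224)]
pivot cap [547.9 -81.5  60. ] post top [513.5  27.  115. ]
```

View pics/crop.png

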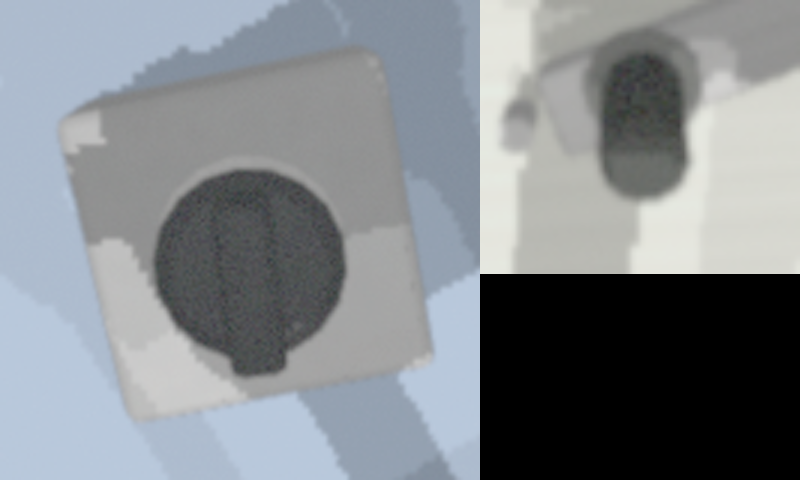

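```bash
python3 - <<'E'
from h import *
w=np.load("wb.npy",allow_pickle=True).item();d=np.load("wd.npy",allow_pickle=True).item()
np.set_printoptions(precision=2,suppress=True)
f=lambda u,v:(240+u/3,130+v/3)
A=back(w,f(244,197),105);B=back(w,f(258,373),105);v=A-B
print("rib",(A+B)/2,np.linalg.norm(v),np.arctan2(v[1],v[0]),"post top",back(d,(326,238),115))
for e in[((215,200),(230,370)),((272,200),(287,370))]:
  p,q=[back(w,f(*x),105) for x in e];print((p+q)/2,np.arctan2(*(p-q)[1::-1]))
E
```

```text
rib [407.15 323.99 105.  ] 42.02587226064676 0.07654044790458872 post top [496.12  27.03 115.  ]
[407.19 330.59 105.  ] 0.07890489488882538
[407.17 317.39 105.  ] 0.09097686375716808
```

```bash
python3 - <<'E'
from h import *
np.set_printoptions(precision=2,suppress=True)
def st(t):
    o=manip.get_obs();print(t,round(o["clock"],2),o["tcp_pos"],o["contact_force"],o["ft_torque"],round(o["finger_gap"],1),o["gripper_force"])
a=np.pi/2+.08
manip.movep([407,324,180],down(a))
manip.move_l([407,324,102],v=100);st("at")
manip.grasp(50);st("grip")
for z in (96,92.5,91):
    manip.move_l([407,324,z],v=40);manip.hold(.15);st(z)
E
```

```text
at 7.82 [407.3  324.15 102.6 ] [-0.18 -0.75  0.29] [ 0.   -0.05  0.03] 85.5 0.0
grip 8.47 [407.2  324.42 102.33] [-0.14  4.25  3.1 ] [ 0.89 -0.14 -0.08] 12.3 51.314048767089844
96 8.92 [407.27 324.4   96.39] [0.14 4.65 7.27] [ 0.96  0.07 -0.01] 12.7 51.80288851261139
92.5 9.32 [407.29 324.42  93.01] [-0.59  4.93  8.78] [0.88 0.1  0.03] 12.8 52.03055799007416
91 9.72 [407.45 324.53  92.17] [-3.42  2.94 16.69] [0.6  0.58 0.06] 13.0 53.3186799287796
```

```bash
python3 - <<'E'
from h import *
np.set_printoptions(precision=2,suppress=True)
a=np.pi/2+.08
for t in (.3,.6,.9,1.1,1.2,1.26):
    manip.movep([407.2,324.3,91],down(a-t));manip.hold(.1)
    o=manip.get_obs();print(t,round(o["clock"],2),o["tcp_pos"],o["contact_force"],o["ft_torque"],round(o["finger_gap"],1),o["qpos"][[0,5]])
E
```

```text
0.3 10.22 [407.51 324.33  92.14] [-3.7  -1.38 20.19] [-0.43  0.89 -0.01] 12.9 [ 0.52 -0.83]
0.6 10.72 [407.36 324.    92.12] [-5.33 -3.65 22.09] [-1.06  1.15 -0.05] 13.0 [ 0.52 -0.53]
0.9 11.22 [407.13 323.76  92.09] [-8.28 -7.54 25.33] [-1.53  1.71 -0.01] 12.7 [ 0.52 -0.23]
1.1 11.63 [406.94 323.67  92.07] [-9.75 -8.4  26.7 ] [-1.71  2.01  0.55] 12.5 [ 0.52 -0.03]
1.2 11.98 [406.99 323.86  92.15] [-8.79 -7.47 26.36] [-1.35  1.85  2.2 ] 12.7 [0.52 0.07]
1.26 12.33 [408.06 323.24  92.55] [ -3.43 -15.    27.26] [-2.77  0.14  1.49] 12.8 [0.52 0.13]
```

```bash
python3 - <<'E'
from h import *
np.set_printoptions(precision=2,suppress=True)
manip.open();o=manip.get_obs();p=o["tcp_pos"];manip.move_l([p[0],p[1],200],v=150)
w=cam("wrist");im1=w["pixels"]
print(proj(w,[407,324,105]))
manip.movep([499,30,195],down(.37))
w=cam("wrist");np.save("wp.npy",dict(w,pixels=0),allow_pickle=True)
print(proj(w,[[499,30,115],[499,30,85]]),manip.get_obs()["clock"])
im=np.hstack([im1,w["pixels"]])[:,:,::-1]
im=(255*(im/255.)**.5).astype('uint8');save({"pixels":w["pixels"]},"w_post")
cv2.imwrite("pics/both.png",cv2.resize(im,(800,300),interpolation=cv2.INTER_AREA))
E
```

```text
[[322.94 252.32]]
[[322.04 261.65]
 [322.27 245.51]] 15.1833
```

View pics/both.png

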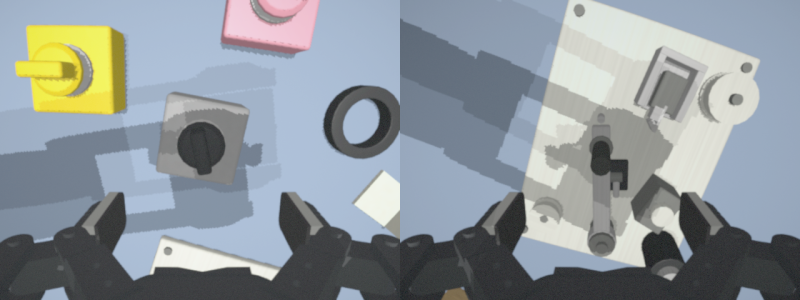

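The button now sits turned about 1.2 rad clockwise, and the post appears where predicted, near (322,262) full-size. Next I'll pinch it and swing it round.

```bash
cat > sw.py <<'E'
from h import *
np.set_printoptions(precision=2,suppress=True)
P=np.array([543,-80.])
def st(t):
    o=manip.get_obs();r=o["tcp_pos"][:2]-P
    print(t,round(o["clock"],2),o["tcp_pos"],"th",round(.07+.30+np.pi/2-np.arctan2(r[1],r[0]),3),np.hypot(*r).round(1),o["contact_force"],round(o["finger_gap"],1),round(o["gripper_force"],1))
    return o
def go(th):
    b=np.pi/2+.37-th
    manip.movep([P[0]+120*np.cos(b),P[1]+120*np.sin(b),96],down(.37-th))
E
python3 - <<'E'
from sw import *
manip.move_l([499,30,96],v=120);st("at")
manip.grasp(40);st("grip")
for th in (.1,.2,.3,.4):
    go(th);manip.hold(.1);st(th)
E
```

```text
at 16.16 [499.36  30.04  96.66] th -0.008 118.4 [-0.88 -0.7   0.92] 85.8 0.0
grip 16.78 [498.8   29.93  96.18] th -0.012 118.5 [-4.34 -1.18  5.54] 17.0 38.9
0.1 17.13 [511.16  34.13  96.15] th 0.098 118.5 [ -2.93 -16.64   2.53] 16.9 40.7
0.2 17.48 [522.67  36.66  96.09] th 0.197 118.4 [ -3.59 -16.93   4.17] 16.9 40.8
0.3 17.83 [534.43  37.99  96.11] th 0.297 118.3 [ -6.19 -18.33   4.64] 17.1 41.0
0.4 18.18 [545.87  38.11  96.  ] th 0.394 118.1 [ -8.31 -18.56   4.56] 16.8 41.6
```

```bash
sed -i 's/120\*np/118*np/g' sw.py; python3 - <<'E'
from sw import *
for th in (.45,.5,.54,.57,.6,.62):
    go(th);manip.hold(.15);o=st(th)
    if o["contact_force"][0]<-30:break
manip.hold(.4);st("end")
w=cam("wrist");save({"pixels":(255*(w["pixels"]/255.)**.5).astype('uint8')},"end")
s=cam("scene");cv2.imwrite("pics/ends.png",cv2.resize(s["pixels"][180:380,230:430,::-1],(600,600),interpolation=cv2.INTER_CUBIC))
E
```

```text
0.45 18.58 [551.63  37.59  96.03] th 0.443 117.9 [-11.12  -0.58   8.05] 16.7 42.0
0.5 18.98 [557.46  37.03  96.07] th 0.493 117.9 [-10.21  -0.79   7.95] 17.1 42.0
0.54 19.38 [562.1   36.36  96.05] th 0.533 117.9 [-10.58  -0.05   8.33] 17.1 42.1
0.57 19.78 [565.58  35.76  96.05] th 0.563 117.9 [-11.24   0.35   8.22] 16.9 42.1
0.6 20.18 [569.    35.03  96.03] th 0.592 117.9 [-10.7    0.76   9.3 ] 17.1 42.1
0.62 20.58 [570.17  34.81  95.96] th 0.602 118.0 [-22.55   3.19  15.28] 16.9 43.0
end 20.98 [570.2   34.79  95.96] th 0.603 118.0 [-21.67   2.06  14.68] 16.6 42.9
```

View pics/end.png

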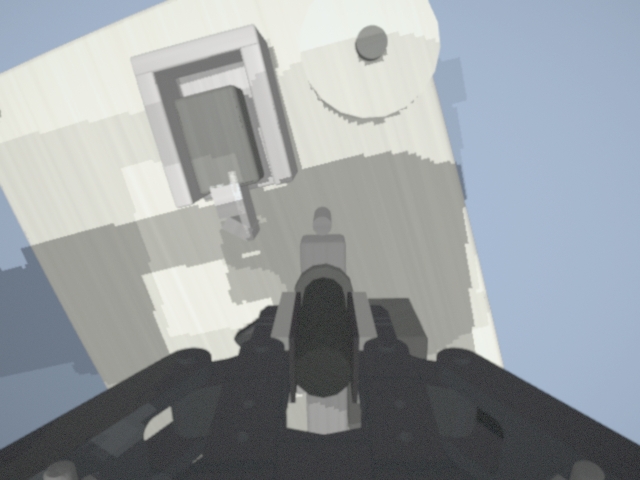

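The picture shows the post gripped at (323,330). The arm's end (322,220) is well past the pawl tip (245,215), the pawl is back in its housing, and the bar is against the idler block. The force step at 0.60 rad fits contact with the stop.

```bash
python3 -c "
from station import manip
print(manip.close_job())"
```

```text
the job is handed in; nothing more can be done
None
```

I pressed the button down and turned it to its stop, swung the tensioner arm past the click to the idler block, and handed the job in at about 21 s with the post still pinched there; the hand-in gave no verdict.

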